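Hang the hook-on accessory bin on the instrument stand's rail

ROBOT

A 6-joint arm with a two-finger parallel gripper is mounted at the origin on the work surface. World frame = base frame: x ahead of the robot, y to its left, z up, the work surface at z = 0. Lengths are in m, angles in rad, forces in N, time in s.
With the tool pointing down it reaches from about 0.3 to 0.775 m from the base axis. Payload 14.6 kg.
Tool frame: the origin (TCP) lies between the finger pads; the fingertips stand 14 mm ahead of it and the grasp point (between the pads) lies 5 mm behind it; z points along the fingers, y is the line along which they close (so a half turn about z gives the same grasp; the last joint's range is limited). The gripper opens to 94 mm and grips with 3 to 60 N. Pads are 16 mm wide; open, the fingers measure 119 mm over their backs; the gripper's body (75 mm by 177 mm) begins 78 mm behind the grasp point.
Start: joints at [-1.228, 0.3, 1.521, -0, 1.321, -0.067], TCP at [0.219, -0.504, 0.219] pointing down, gripper open.
Joint ranges: [-3.03, 3.03], [-0.79, 2.21], [0.23, 2.52], [-1.04, 4.18], [0, 3.07], [-2.55, 2.55]. Speed limits (rad/s): [2.22, 2.22, 2.57, 3.14, 3.14, 3.14].

INTERFACE

Orientations are given as [roll, pitch, yaw] about the fixed x, y, z axes, in that order (R = Rz(yaw) Ry(pitch) Rx(roll)).
In Python, from station import ctrl gives the robot as it stands. The module is installed in compiled form; this text tells all that it offers.
- The arm moves only by the tool move_arm, never from a script. Its argument "targets" is a list of rows, each a list of 7 numbers: the opening, from -1 (shut) to 1 (fully open), then the shift along the tool's x, y, z in units of 50 mm (1.0 is 50 mm), then the turn, a rotation vector about the tool's x, y, z in rad. A call has 1 to 12 rows; each row is the pose to reach, as a shift and turn from the pose commanded when the call began, along the tool's axes at that moment; what a row does not reach only later rows make up. A row lasts 1/10 s, in which the tool goes at most 50 mm and 8.59 degrees, less where a joint would pass 70% of its speed; a pose out of reach is approached as far as the arm can. A call with a gripper value outside its range is refused whole. The fingers move at their own pace and stop on an object; "grip_force" is the grip in N (left out, the last holds). Time passes only in rows, so rows that repeat a pose let the fingers close. It gives the time, the measured TCP pose, the force, the opening and the grip force at its end, in the units of the state.
- ctrl.get_obs(): the state, without advancing time (a new reading comes with each control period).
- ctrl.camera(name): name is "scene" or "top" or "wrist"; returns (picture, depth): 420x560x3 uint8, red, green, blue; 420x560 float32, m along the optical axis (not along the pixel's ray), 0 where there is no reading.
- ctrl.camera_params(name): a dict with "intrinsics" (3x3 intrinsics, pixels), "rvec" (rotation vector, rad) and "tvec" (3), from world to camera coordinates, as OpenCV has them; the wrist camera has in their place "T_tool_cam" (4x4, takes a point from camera to tool coordinates, whose origin is the TCP and whose axes are the flange's). Camera axes: x right, y down, z forward; pixel columns grow to the right and rows downward; lengths in m; the calibration is good to about 2 mm. A picture is of the moment at which its call begins: read the wrist's pose just before it. camera_params takes no time and is no camera call.
- ctrl.hand_in(): hands the job in; it is judged then, once.
Trained networks look in the newest picture that a camera, given by its name, has taken for a name from the list of things; names that differ only in an ending like _2 or _b are one class to them, and where a whole thing is asked for, a point or a joint stands for the part that bears it (a point fixed in the world has none). Each returns a list of dicts, best first, with "score" (0 to 1); they miss things now and then, are a little off and sometimes report something else, mostly with a low value. They report only what shows in the picture. A call takes as long as a camera call. They do not tell look-alikes from the thing itself.
- ctrl.cut_out(camera, target): "region" (420x560 bool, what is visible of it) and "point" ([column, row] in pixels, amid what is visible of it).
- ctrl.tip_of(camera, target): "point" ([column, row] in pixels: a listed point, or the origin of a listed thing).
The state is a dict: "time_s": time; "qpos": joint angles; "joint_vel": joint speeds; "tau": joint torques, N m; "ee_pos": TCP position; "eef_rot": TCP orientation; "force": force on the tool from outside, world axes, zero at the start; "moment": the same for the moment, N m; "grip_width": finger opening in m; "grip_force": force on a finger pad.
Only numpy, scipy, OpenCV 4.12 (cv2) and the standard library are available. Lean on these libraries where they do the work, as an engineer would, in place of code of your own. Each camera call takes 0.05 s, during which the arm holds its last target. There are 200 camera calls.

TASK

Hang the small aluminium hook-on bin on the steel rail of the accessory stand, between the two blue collars: carry it by its blue fin, tip it some 15 degrees with its foot held out towards you, reach its lip over behind the rail and lower it gently until it rests on the rail, then swing the foot in, keeping hold until it hangs flat against the grey bumper with its weight on the rail, and let go. The rail is clamped higher or lower than usual, so feel for it: neither force the bin down nor drop it; do not knock the stand with the arm, and leave the other things on the table where they are.

Things in the scene. Friction and masses are not known exactly. Their poses are not given: they have to be found in the camera images.
- bin: Loose aluminium hook-on bin, 0.22-0.45 kg, standing on the table. Origin: middle of the lower edge of the REAR face of its back plate; x to its rear, y along its width, z up (mm below in this frame). Back plate x -4 to 0, y +-50, z 0 to 134. Open trough in front of the foot: x -56 to -4, y +-50, z 0 to 45. Mass centre near x -17, z 65.
- bin_grip (a point): Middle of the blue fin to hold the bin by: bin frame (-40, 0, 97) mm, axes as the bin's. The fin is an upright rib 10 mm thick (y +-5), x -64 to -4, z 72 to 122 in the bin frame, free on both sides.
- bin_lip (a point): Middle of the lower edge of the bin's lip: bin frame (20, 0, 110) mm, axes as the bin's. The hook: a web (z 130 to 134) runs back from the plate's top to x 22, and the lip (x 18 to 22, y +-50) hangs from it down to z 110. So the mouth between plate and lip is 18 mm wide, 20 mm deep, open downwards and at both ends.
- bin_foot (a point): Foot of the bin's back plate (the bin's origin, same axes).
- stand: Accessory stand, fixed; its place and yaw vary. Origin: on the table straight below the rail's middle; x to its rear (away from the robot), y along the rail, z up (mm below in this frame). Base plate x -60 to 90, y +-150, 12 thick. Two posts 20 mm square at x 30, y +-135, up to z 272, with black clamp blocks on the rail's ends and arms forward at z 272 to 284.
- rail_usual (a point): Stand frame (0, 0, 175) mm: where the middle of the rail's TOP edge usually is. The real top edge is up to 15 mm higher or lower, straight above or below this, not measured; it stays put. Steel flat rail along y, x -4 to 4, 25 mm tall. Blue collars on it, x +-9, y 75 to 87 and -87 to -75, stand 5.5 mm proud of its top and lower edges.
- bumper (a point): Middle of the front face of the grey bumper bar: stand frame (-14, 0, 68) mm; bar z 58 to 78, y +-125. The bin hung with its lip against the rail's rear face leans its plate on this face and is then upright.
- lightbar (a point): Middle of the lower front edge of the white light bar above the rail: stand frame (-40, 0, 250) mm. Bar x -40 to -10, z 249 to 272, y +-143. A gripper holding the hung bin's fin must lean back towards the robot, about 30 to 45 degrees, to clear it.
- thumbscrew: Loose aluminium thumbscrew, 24 mm diameter, 28 tall, standing on the stand's base plate at its right front; origin under its centre. Leave alone.
- gallipot: Loose steel bowl, 72 mm across, 45 tall; origin under its centre. Leave alone.
- clamp_a: Loose black clamp block with aluminium knob, 50 x 26 x 36 mm; origin under its centre. Leave alone.
- driver: Loose black-handled screwdriver lying on the table, 170 mm long along its x; origin under it. Leave alone.
- saline: Loose white bottle with blue cap, 64 mm across, 150 tall; origin under its centre. Leave alone.
- steribox: Loose white instrument box with blue lid, 100 x 70 x 45 mm; origin under its centre. Leave alone.
Mind the look-alikes: they are no part of the job. Of the things like the bin, leave any that is brown; of the rest the larger one is meant.

How it is judged:
On the way, in this order (a step that is already met when the one before it is completed fails the run):
1. the bin's lip is behind the rail and the bin touches the stand, while its foot is still held out (at least 14 mm in front of the bumper) (x of bin_lip in the frame of stand between 0.0045 and 0.03 m and z of bin_lip in the frame of stand between 0.12 and 0.178 m and y of bin_lip in the frame of stand between -0.03 and 0.03 m and x of bin_foot in the frame of stand below -0.028 m and contact force between bin and stand above 0.2 N), for 0.1 s.
2. the bin hooked on the rail is swung in to hang flat (within 4 degrees, foot within 5 mm of the bumper) while the fingers still hold it (x of bin_lip in the frame of stand above 0.0045 m and z of bin_lip in the frame of stand below 0.178 m and angle between the z axis of bin and the z axis of stand, either way round below 0.07 rad and x of bin_foot in the frame of stand above -0.019 m and contact force between the fingers and bin above 0.5 N), for 0.1 s.
At the end, for the whole second after the job is handed in: The bin hangs at rest from the rail between the blue collars (lip middle within 30 mm of the rail's middle), its lip behind the rail and fully down on it, upright within 3.4 degrees, parallel to the rail within 4 degrees, its foot within 5 mm of the bumper, released (x of bin_lip in the frame of stand between 0.0045 and 0.014 m and z of bin_lip in the frame of stand between 0.134 and 0.176 m and y of bin_lip in the frame of stand between -0.03 and 0.03 m and angle between the z axis of bin and the z axis of stand, either way round below 0.06 rad and angle between the y axis of bin and the y axis of stand, either way round below 0.07 rad and x of bin_foot in the frame of stand above -0.019 m and contact force between bin and stand above 0.8 N and linear speed of bin below 0.02 m/s and angular speed of bin below 0.15 rad/s); the robot touches nothing.
It fails at once if another loose thing on the table or stand is shifted by more than 25 mm (distance of any of thumbscrew, gallipot, clamp_a, driver, saline, steribox from where it was at the start of the episode above 0.025 m).
It fails at once if the arm or gripper itself strikes the stand with more than 15 N (contact force between any of the arm, the fingers and stand above 15 N).
It fails at once if the bin is forced against the stand with more than 80 N (contact force between bin and stand above 80 N).
It fails at once if the bin falls or is knocked: it moves faster than 0.25 m/s while the fingers do not hold it (linear speed of bin above 0.25 m/s and contact force between the fingers and bin below 0.05 N).
It also fails if it takes over 64 s, if anything falls off the work surface, if the arm or the gripper's body presses on something with over 40 N, if the wrist force passes 120 N, or if a joint passes its speed limit or range.

## Working session

There is one attempt and no reset: what is moved stays moved. The work goes in short steps, Python scripts to look and compute and a tool call to move; the robot and the scene stay as the last step left them, time stands still between calls to the robot, and variables do not carry over. Pictures are saved under pics/ and viewed, at most 10 in all, crops included, and the job is handed in when it is done.

Besides the shell and the picture viewer there is one more tool, called after "Call:" as a command line: name --pt "numbers of a row" for each row, then --argument value for the rest. move_arm: Moves the arm, as the interface text tells. Its arguments: {"type":"object","properties":{"targets":{"type":"array"},"grip_force":{"type":"number"}},"required":["targets"]}

```bash
mkdir -p pics; cat > h.py <<'E'
import numpy as np, cv2
from scipy.spatial.transform import Rotation as R
from station import ctrl
def cloud(cam, d):
    p=ctrl.camera_params(cam); K=np.array(p["intrinsics"]); 
    v,u=np.mgrid[:d.shape[0],:d.shape[1]]
    c=np.stack([(u-K[0,2])/K[0,0]*d,(v-K[1,2])/K[1,1]*d,d],-1)
    if "rvec" in p:
        Rm=R.from_rotvec(np.ravel(p["rvec"])).as_matrix(); w=(c-np.ravel(p["tvec"]))@Rm
    else:
        T=np.array(p["T_tool_cam"]); o=ctrl.get_obs(); Rt=R.from_euler('xyz',o["eef_rot"]).as_matrix()
        w=(c@T[:3,:3].T+T[:3,3])@Rt.T+o["ee_pos"]
    w[d<=0]=np.nan; return w
def save(n,im): cv2.imwrite(f"pics/{n}.png",im[...,::-1])
E
python3 - <<'E'
from h import *
o=ctrl.get_obs(); print({k:np.round(v,3) for k,v in o.items()})
ims=[]
for c in ("scene","top"):
    im,d=ctrl.camera(c); save(c,im); np.savez(f"{c}.npz",im=im,d=d)
    w=cloud(c,d)
    for t in ("bin","bin_grip","stand"):
        for r in ctrl.cut_out(c,t)[:4]:
            q=w[r["region"]]; print(c,t,round(r["score"],2),np.round(r["point"]),np.round(np.nanmedian(q,0),3),np.round(np.nanmin(q,0),3),np.round(np.nanmax(q,0),3),r["region"].sum())
    for t in ("bin_grip","bin_lip","bin_foot","stand","rail_usual","bumper","lightbar"):
        for r in ctrl.tip_of(c,t)[:4]:
            print(c,t,round(r["score"],2),np.round(r["point"],1))
E
```

```text
{'time_s': np.float64(0.0), 'qpos': array([-1.228,  0.3  ,  1.522, -0.   ,  1.321, -0.067]), 'joint_vel': array([-0.001, -0.   ,  0.001,  0.001,  0.   , -0.   ]), 'tau': array([ 0.0000e+00, -5.3181e+01, -3.5274e+01,  7.1000e-02,  2.4000e-02,
       -0.0000e+00]), 'ee_pos': array([ 0.219, -0.504,  0.219]), 'eef_rot': array([-3.14, -0.  ,  0.41]), 'force': array([-0.609,  0.635,  0.138]), 'moment': array([-0.014, -0.045,  0.068]), 'grip_force': np.float64(0.0), 'grip_width': np.float64(0.094)}
scene bin 0.93 [164. 293.] [ 0.554 -0.246  0.112] [ 0.434 -0.333 -0.004] [ 0.597 -0.19   0.138] 1426
scene bin 0.84 [205. 333.] [ 0.671 -0.191  0.044] [ 0.593 -0.238 -0.004] [ 0.711 -0.149  0.098] 988
scene bin 0.61 [136. 232.] [ 0.343 -0.267  0.081] [ 0.218 -0.314 -0.004] [ 0.392 -0.222  0.14 ] 1294
scene bin_grip 0.98 [136. 234.] [ 0.344 -0.268  0.079] [ 0.28  -0.313 -0.004] [ 0.392 -0.221  0.14 ] 1233
scene bin_grip 0.76 [162. 294.] [ 0.554 -0.246  0.111] [ 0.452 -0.332 -0.005] [ 0.597 -0.19   0.138] 1433
scene bin_grip 0.64 [207. 330.] [ 0.67  -0.191  0.04 ] [ 0.589 -0.235 -0.004] [ 0.711 -0.
[... 1117 characters left out ...]
rip 0.64 [382. 188.] [ 0.542 -0.245  0.063] [ 0.483 -0.317 -0.008] [ 0.598 -0.187  0.14 ] 1371
top bin_grip 0.57 [388. 259.] [ 0.334 -0.253  0.122] [ 0.279 -0.314 -0.007] [ 0.389 -0.219  0.142] 871
top stand 0.68 [225. 154.] [0.607 0.195 0.076] [ 0.557  0.036 -0.008] [0.727 0.348 0.289] 5217
top bin_grip 0.83 [381.3 195. ]
top bin_grip 0.82 [399.9 256.4]
top bin_grip 0.75 [364.  138.7]
top bin_grip 0.73 [389.4 171.1]
top bin_lip 0.82 [354.3 146.8]
top bin_lip 0.78 [377.6 259.5]
top bin_lip 0.55 [387.5 171.2]
top bin_foot 0.95 [376.7 260.9]
top bin_foot 0.6 [376.  187.9]
top stand 0.55 [231.7 160.6]
top rail_usual 0.7 [227.7 137.1]
top bumper 0.88 [232.2 160.4]
top lightbar 0.75 [222.3 149.1]
```

```bash
python3 - <<'E'
import cv2
a=cv2.imread("pics/scene.png")[150:380,80:480]; cv2.imwrite("pics/sc.png",cv2.resize(a,None,fx=2,fy=2,interpolation=3))
b=cv2.imread("pics/top.png")[90:330,140:440]; cv2.imwrite("pics/tc.png",cv2.resize(b,None,fx=2.5,fy=2.5,interpolation=3))
E
```

```text
(no output)
```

View pics/sc.png

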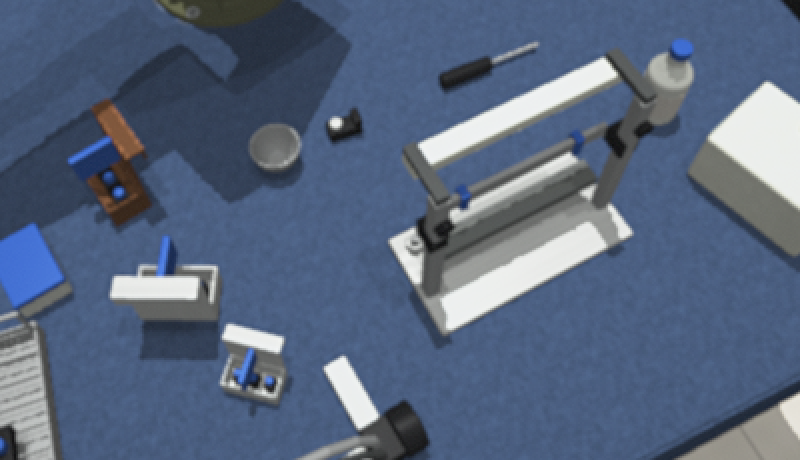

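View pics/tc.png

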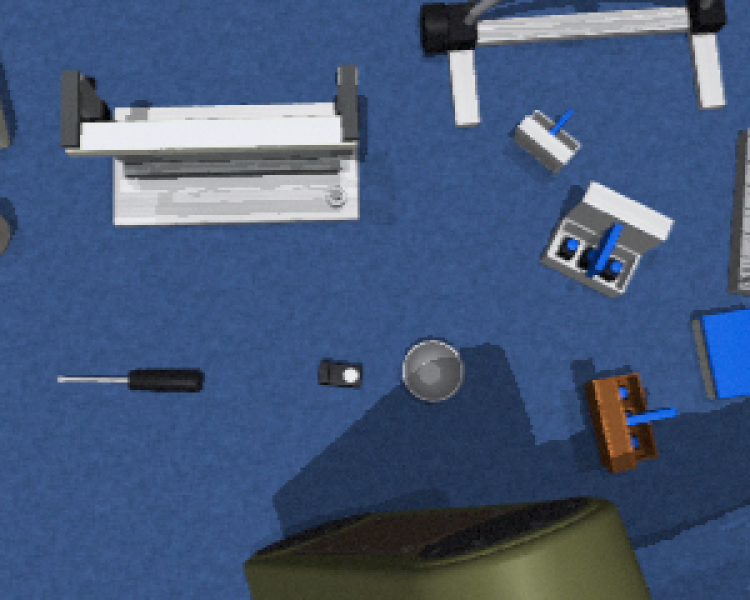

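The meant bin is the aluminium one with contents, at about (612, 240) in the top crop and (170, 285) in the scene crop. The stand with its rail and light bar is at (215, 145) in the top crop; the thumbscrew is at (337, 197). Next I fit both poses.

```bash
python3 - <<'E'
from h import *
def rect(p,n):
    r=cv2.minAreaRect((p[:,:2]*1000).astype(np.float32)); print(n,len(p),"c",np.round(r[0],1),"sz",np.round(r[1],1),"ang",round(r[2],1),"z",np.round(np.percentile(p[:,2],[5,50,95]),4),"mean",np.round(p.mean(0),4))
for c in ("scene","top"):
    f=np.load(c+".npz"); im,d=f["im"],f["d"]; w=cloud(c,d)
    print(c,"table",np.round(np.nanmedian(w[(abs(w[...,0]-.45)<.03)&(abs(w[...,1]+.1)<.04)],0),4))
    box=lambda a,b,e,g:(w[...,0]>a)&(w[...,0]<b)&(w[...,1]>e)&(w[...,1]<g)
    hsv=cv2.cvtColor(im,cv2.COLOR_RGB2HSV); sat=hsv[...,1]; blue=(hsv[...,0]>95)&(hsv[...,0]<125)&(sat>150)&(hsv[...,2]>110)
    b=box(.45,.62,-.34,-.17)
    rect(w[b&(w[...,2]>.127)&(w[...,2]<.143)&(sat<120)],"web")
    m=b&blue&(w[...,2]>.085)&(w[...,2]<.128); rect(w[m],"fin")
    fp=w[m][:,:2]; _,_,V=np.linalg.svd(fp-fp.mean(0)); print("fin dir",V[0])
    s=box(.5,.75,0,.4)
    rect(w[s&(w[...,2]>.262)&(w[...,2]<.278)&(sat<60)],"lightbar")
    m=s&blue&(w[...,2]>.13)&(w[...,2]<.21)
    n,l,st,ce=cv2.connectedComponentsWithStats(m.astype(np.uint8))
    for i in range(1,n):
        if st[i,4]>3: q=w[l==i]; print("collar",st[i],np.round(np.median(q,0),4),np.round(q.min(0),4),np.round(q.max(0),4))
    q=w[s&(w[...,2]>.009)&(w[...,2]<.017)]; rect(q,"base")
E
```

```text
scene table [ 0.4507 -0.0996 -0.0007]
web 505 c [ 563.2 -262.8] sz [100.6  28.1] ang 64.4 z [0.129  0.1333 0.136 ] mean [ 0.5642 -0.2628  0.1331]
fin 83 c [ 521.5 -241.9] sz [ 9.3 49.3] ang 63.6 z [0.1138 0.1207 0.1244] mean [ 0.522  -0.2411  0.1203]
fin dir [ 0.90729073 -0.42050391]
lightbar 1532 c [625.  185.8] sz [ 82.  290.2] ang 3.0 z [0.2651 0.271  0.2742] mean [0.6067 0.1837 0.2707]
collar [366 215   6   7  23] [0.6225 0.2662 0.1889] [0.6143 0.2614 0.1815] [0.629  0.2707 0.1921]
collar [308 243   7   7  28] [0.6312 0.1048 0.189 ] [0.6232 0.0998 0.1831] [0.6391 0.1096 0.1929]
base 3240 c [640.8 186.1] sz [148.5 300.1] ang 3.0 z [0.0094 0.0117 0.0149] mean [0.6602 0.1813 0.0118]
top table [ 4.508e-01 -1.010e-01  1.000e-04]
web 353 c [ 563.  -261.2] sz [100.3  28.1] ang 64.0 z [0.1301 0.1334 0.1371] mean [ 0.5627 -0.2611  0.1335]
fin 72 c [ 524.7 -242.6] sz [ 9.6 58.8] ang 63.2 z [0.118  0.1209 0.1248] mean [ 0.5237 -0.2418  0.1212]
fin dir [-0.90099214  0.43383541]
lightbar 1379 c [623.4 185.8] sz [ 80. 284.] ang 2.8 z [0.2671 0.2715 0.2747] mean [0.5994 0.1879 0.2713]
base 2002 c [639.  188.7] sz [149.7 299.4] ang 3.1 z [0.0094 0.0122 0.0155] mean [0.6185 0.1917 0.0122]
```

```bash
cat >> h.py <<'E'
YB=np.radians(-25.7); OB=np.array([.5549,-.2581,0]); YS=np.radians(3.0); OS=np.array([.625,.1866,0])
def Rt(yaw,lean): return R.from_euler('z',yaw)*R.from_euler('x',np.pi)*R.from_euler('y',np.radians(lean))
def row(gp,yaw,lean,frm=None):
    "row to bring the grasp point to gp; frm=(pos,R) commanded pose, else measured"
    if frm is None: o=ctrl.get_obs(); frm=(np.array(o["ee_pos"]),R.from_euler('xyz',o["eef_rot"]))
    Rg=Rt(yaw,lean); p=np.array(gp)+.005*Rg.as_matrix()[:,2]
    s=frm[1].inv().apply(p-frm[0])/.05; t=(frm[1].inv()*Rg).as_rotvec()
    print("row",np.round(s,3),np.round(t,3),"dist",round(np.linalg.norm(s)*.05,3),"deg",round(np.degrees(np.linalg.norm(t)),1),"tcp",np.round(p,4)); return p,Rg
def bw(p): return OB+R.from_euler('z',YB).apply(np.array(p)/1000)
def sw(p): return OS+R.from_euler('z',YS).apply(np.array(p)/1000)
E
python3 - <<'E'
from h import *
for c in ("scene","top"):
    f=np.load(c+".npz"); w=cloud(c,f["d"]); b=R.from_euler('z',-YB).apply((w-OB).reshape(-1,3))*1000
    m=(b[:,0]>-54)&(b[:,0]<-8)&(abs(b[:,1])>9)&(abs(b[:,1])<44)&(b[:,2]>15)
    print(c,m.sum(),np.round(np.percentile(b[m],[1,50,95,100],axis=0)[:,2]))
lean=42; r=np.radians(lean); z=np.array([np.sin(r),0,-np.cos(r)])*1000
f=row(bw(np.array([-46,0,97])-.12*z),YB,lean)
row(bw([-46,0,97]),YB,lean,f)
E
```

```text
scene 100 [17. 33. 46. 50.]
top 131 [16. 35. 48. 49.]
row [ 6.515 -3.704  0.74 ] [-0.314  0.687  0.819] dist 0.377 deg 63.8 tcp [ 0.4441 -0.2048  0.1825]
row [0.  0.  2.4] [0. 0. 0.] dist 0.12 deg 0.0 tcp [ 0.5165 -0.2396  0.0933]
```

Call:
move_arm --pt "1 0.7 -0.4 -0.3 -0.035 0.076 0.091" --pt "1 1.4 -0.8 -0.6 -0.07 0.153 0.182" --pt "1 2.2 -1.2 -0.8 -0.105 0.229 0.273" --pt "1 2.9 -1.6 -0.8 -0.14 0.305 0.364" --pt "1 3.6 -2.1 -0.8 -0.174 0.382 0.455" --pt "1 4.3 -2.5 -0.8 -0.209 0.458 0.546" --pt "1 5.1 -2.9 -0.8 -0.244 0.534 0.637" --pt "1 5.8 -3.3 -0.6 -0.279 0.611 0.728" --pt "1 6.515 -3.704 -0.2 -0.314 0.687 0.819" --pt "1 6.515 -3.704 0.4 -0.314 0.687 0.819" --pt "1 6.515 -3.704 0.74 -0.314 0.687 0.819" --pt "1 6.515 -3.704 0.74 -0.314 0.687 0.819"

```text
time_s: 2.3
ee_pos: [0.4435, -0.2037, 0.1803]
eef_rot: [-3.141, -0.729, -0.448]
force: [-1.1, 0.7, 0.1]
grip_width: 0.094
grip_force: 0.0
```

```bash
python3 - <<'E'
from h import *
im,d=ctrl.camera("wrist"); save("w1",im)
o=ctrl.get_obs(); print(np.round(o["qpos"],2))
row(bw([-46,0,97]),YB,42)
w=cloud("wrist",d); hsv=cv2.cvtColor(im,cv2.COLOR_RGB2HSV)
blue=(hsv[...,0]>95)&(hsv[...,0]<125)&(hsv[...,1]>150)&(hsv[...,2]>110)
b=R.from_euler('z',-YB).apply((w-OB).reshape(-1,3))*1000; b=b[(blue.ravel())&(b[:,2]>65)&(b[:,2]<130)&(abs(b[:,1])<30)]
print(len(b),np.round(np.percentile(b,[2,25,50,75,98],axis=0)))
E
```

```text
[-0.54 -0.1   2.23  0.21  0.29  1.3 ]
row [0.01  0.004 2.397] [-0.001  0.001 -0.   ] dist 0.12 deg 0.1 tcp [ 0.5165 -0.2396  0.0933]
842 [[-64.  -5. 124.]
 [-53.  -2. 125.]
 [-39.  -0. 126.]
 [-24.   2. 126.]
 [ -8.   4. 127.]]
```

View pics/w1.png

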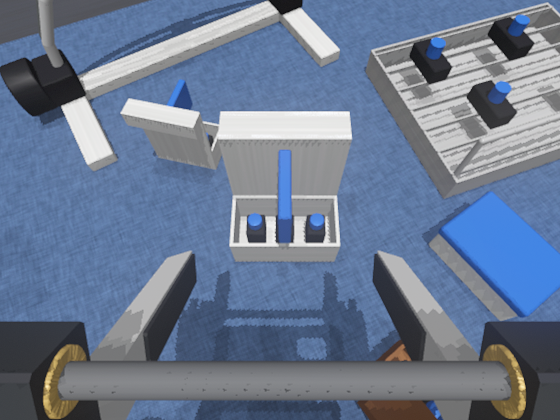

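The wrist view shows the meant bin ahead. Its fin spans about (285, 150) to (285, 240), centred between the fingers at 190 and 375. I'll go in and grip.

Call:
move_arm --pt "1 0 0 0.4 0 0 0" --pt "1 0 0 0.9 0 0 0" --pt "1 0 0 1.4 0 0 0" --pt "1 0 0 1.8 0 0 0" --pt "1 0 0 2.1 0 0 0" --pt "1 0 0 2.3 0 0 0" --pt "1 0 0 2.4 0 0 0" --pt "1 0 0 2.4 0 0 0" --grip_force 50

```text
time_s: 3.15
ee_pos: [0.5173, -0.2405, 0.0944]
eef_rot: [-3.14, -0.735, -0.45]
force: [0.7, -0.1, -0.7]
grip_width: 0.0937
grip_force: 0.0
```

Call:
move_arm --pt "-1 0 0 0 0 0 0" --pt "-1 0 0 0 0 0 0" --pt "-1 0 0 0 0 0 0" --pt "-1 0 0 0 0 0 0" --pt "-1 0 0 0 0 0 0" --pt "-1 0 0 0 0 0 0" --pt "-1 0 0 0 0 0 0" --pt "-1 0 0 0 0 0 0" --pt "-1 0 0 0 0 0 0" --pt "-1 0 0 0 0 0 0" --grip_force 50

```text
time_s: 4.15
ee_pos: [0.5165, -0.2396, 0.0933]
eef_rot: [-3.141, -0.733, -0.449]
force: [-0.1, -0.7, -0.0]
grip_width: 0.0172
grip_force: 0.0
```

```bash
python3 - <<'E'
from h import *
o=ctrl.get_obs(); print(o["grip_width"],o["grip_force"],o["force"],o["moment"],o["eef_rot"])
t=R.from_euler('z',-YB).apply(o["ee_pos"]-OB)*1000; print("tcp in bin",t)
f=row(bw([-46,0,97+150]),YB,42)   # lift
g=row(sw([-150,0,225]),YS,28,f)   # in front of the stand, tipped
row(sw([-130,0,205]),YS,28,g)
E
```

```text
0.017207564945010675 0.0 [-0.10154812 -0.7098007  -0.00891004] [0.18371613 0.26272064 0.00279933] [-3.14099544 -0.73317442 -0.44920318]
tcp in bin [-4.26292654e+01 -2.08120576e-03  9.32660878e+01]
row [ 2.008e+00 -1.000e-03 -2.230e+00] [-0. -0. -0.] dist 0.15 deg 0.0 tcp [ 0.5165 -0.2396  0.2433]
row [-3.522 -7.204 -2.561] [ 0.288 -0.239 -0.411] dist 0.421 deg 31.9 tcp [0.4775 0.1789 0.2206]
row [0.165 0.    0.541] [0. 0. 0.] dist 0.028 deg 0.0 tcp [0.4975 0.1799 0.2006]
```

Fingers are still closing (17 mm); a few more rows.

Call:
move_arm --pt "-1 0 0 0 0 0 0" --pt "-1 0 0 0 0 0 0" --pt "-1 0 0 0 0 0 0" --pt "-1 0 0 0 0 0 0" --grip_force 50

```text
time_s: 4.55
ee_pos: [0.5164, -0.2395, 0.0932]
eef_rot: [-3.141, -0.733, -0.449]
force: [-0.9, 1.0, -0.1]
grip_width: 0.0097
grip_force: 50.0
```

Call:
move_arm --pt "-1 0.13 0 -0.15 0 0 0" --pt "-1 0.3 0 -0.33 0 0 0" --pt "-1 0.5 0 -0.56 0 0 0" --pt "-1 0.75 0 -0.83 0 0 0" --pt "-1 1.0 0 -1.11 0 0 0" --pt "-1 1.25 0 -1.39 0 0 0" --pt "-1 1.5 0 -1.67 0 0 0" --pt "-1 1.75 0 -1.95 0 0 0" --pt "-1 1.9 0 -2.12 0 0 0" --pt "-1 2.0 0 -2.23 0 0 0" --pt "-1 2.0 0 -2.23 0 0 0" --grip_force 50

```text
time_s: 5.65
ee_pos: [0.5162, -0.2396, 0.2433]
eef_rot: [-3.141, -0.734, -0.449]
force: [-0.4, -0.0, -4.4]
grip_width: 0.0098
grip_force: 50.0
```

Call:
move_arm --pt "-1 -0.106 -0.216 -0.077 0.009 -0.007 -0.012" --pt "-1 -0.317 -0.648 -0.23 0.026 -0.022 -0.037" --pt "-1 -0.634 -1.297 -0.461 0.052 -0.043 -0.074" --pt "-1 -0.986 -2.017 -0.717 0.081 -0.067 -0.115" --pt "-1 -1.374 -2.81 -0.999 0.112 -0.093 -0.16" --pt "-1 -1.761 -3.602 -1.28 0.144 -0.12 -0.206" --pt "-1 -2.148 -4.394 -1.562 0.176 -0.146 -0.251" --pt "-1 -2.536 -5.187 -1.844 0.207 -0.172 -0.296" --pt "-1 -2.888 -5.907 -2.1 0.236 -0.196 -0.337" --pt "-1 -3.205 -6.556 -2.33 0.262 -0.217 -0.374" --pt "-1 -3.416 -6.988 -2.484 0.279 -0.232 -0.399" --pt "-1 -3.522 -7.204 -2.561 0.288 -0.239 -0.411" --grip_force 55

```text
time_s: 6.85
ee_pos: [0.4764, 0.181, 0.2195]
eef_rot: [-3.141, -0.487, 0.055]
force: [-0.1, -0.1, -3.9]
grip_width: 0.0094
grip_force: 55.0
```

Call:
move_arm --pt "-1 0 0 0 0 0 0" --pt "-1 0 0 0 0 0 0" --pt "-1 0 0 0 0 0 0"

```text
time_s: 7.15
ee_pos: [0.4773, 0.1781, 0.2203]
eef_rot: [-3.141, -0.489, 0.05]
force: [-0.3, -0.2, -3.1]
grip_width: 0.0094
grip_force: 55.0
```

```bash
cat >> h.py <<'E'
def look(name,zlo=.15,zhi=.26):
    "bin's web/rear seen by a camera: points in the stand frame (mm)"
    im,d=ctrl.camera(name); w=cloud(name,d)
    return im,R.from_euler('z',-YS).apply((w-OS).reshape(-1,3)).reshape(w.shape)*1000
E
python3 - <<'E'
from h import *
o=ctrl.get_obs(); print(o["ee_pos"],o["eef_rot"],np.round(o["qpos"],2),o["force"],o["moment"])
T=Rt(YS,28); 
row(sw([-150,0,225]),YS,28)
for c in ("scene","top"):
    im,s=look(c); save(c+"2",im)
    sat=cv2.cvtColor(im,cv2.COLOR_RGB2HSV)[...,1]
    m=(s[...,0]>-125)&(s[...,0]<-48)&(abs(s[...,1])<70)&(s[...,2]>225)&(s[...,2]<275)&(sat<120)
    q=s[m]; print(c,len(q),np.round(np.percentile(q,[1,50,99],axis=0)))
    if len(q)>30:
        A=np.c_[q[:,:2],np.ones(len(q))]; k=np.linalg.lstsq(A,q[:,2],rcond=None)[0]; print("plane tilt deg x,y",np.degrees(np.arctan(k[:2])))
        r=cv2.minAreaRect(q[:,:2].astype(np.float32)); print(r)
E
```

```text
[0.47734914 0.17805878 0.22034921] [-3.14137184 -0.48922812  0.05039099] [ 0.36 -0.02  1.96 -0.21  0.75  2.  ] [-0.32355314 -0.20081296 -3.05643508] [-0.00533072  0.62450833 -0.01850086]
row [ 0.006 -0.016 -0.002] [ 0.001 -0.001 -0.002] dist 0.001 deg 0.1 tcp [0.4775 0.1789 0.2206]
scene 521 [[-103.  -53.  226.]
 [ -86.   -5.  246.]
 [ -75.   46.  252.]]
plane tilt deg x,y [-17.89398102   1.14623446]
((-95.01094055175781, -1.8520278930664062), (39.84902572631836, 103.4912338256836), 0.10928971320390701)
top 561 [[-107.  -50.  226.]
 [ -94.   -1.  246.]
 [ -75.   49.  254.]]
plane tilt deg x,y [16.49059145  0.50915508]
((-91.18047332763672, -0.7006759643554688), (32.94594955444336, 100.3859634399414), 0.11724371463060379)
```

```bash
python3 - <<'E'
from h import *
g=(sw([-150,0,225])+.005*Rt(YS,28).as_matrix()[:,2],Rt(YS,28))
for x,z in((-120,205),(-100,205),(-80,205),(-58.7,205)): row(sw([x,1,z]),YS,28,g)
E
```

```text
row [ 0.342 -0.02   0.635] [0. 0. 0.] dist 0.036 deg 0.0 tcp [0.5075 0.1814 0.2006]
row [ 0.695 -0.02   0.823] [0. 0. 0.] dist 0.054 deg 0.0 tcp [0.5274 0.1825 0.2006]
row [ 1.048 -0.02   1.01 ] [0. 0. 0.] dist 0.073 deg 0.0 tcp [0.5474 0.1835 0.2006]
row [ 1.424 -0.02   1.21 ] [0. 0. 0.] dist 0.093 deg 0.0 tcp [0.5687 0.1846 0.2006]
```

Call:
move_arm --pt "-1 0.11 0 0.21 0 0 0" --pt "-1 0.23 -0.01 0.42 0 0 0" --pt "-1 0.34 -0.02 0.63 0 0 0" --pt "-1 0.5 -0.02 0.72 0 0 0" --pt "-1 0.7 -0.02 0.82 0 0 0" --pt "-1 0.87 -0.02 0.92 0 0 0" --pt "-1 1.05 -0.02 1.01 0 0 0" --pt "-1 1.2 -0.02 1.09 0 0 0" --pt "-1 1.32 -0.02 1.15 0 0 0" --pt "-1 1.39 -0.02 1.19 0 0 0" --pt "-1 1.42 -0.02 1.21 0 0 0" --pt "-1 1.42 -0.02 1.21 0 0 0"

```text
time_s: 8.45
ee_pos: [0.5683, 0.1847, 0.2004]
eef_rot: [-3.141, -0.489, 0.052]
force: [-0.6, -0.1, -3.0]
grip_width: 0.0097
grip_force: 55.0
```

```bash
python3 - <<'E'
from h import *
o=ctrl.get_obs(); print(o["ee_pos"],o["force"],o["moment"])
row(sw([-58.7,1,205]),YS,28)
for c in ("scene",):
    im,s=look(c); a=im[200:300,270:420]; save(c+"3",cv2.resize(a,None,fx=5,fy=5,interpolation=3))
    sat=cv2.cvtColor(im,cv2.COLOR_RGB2HSV)[...,1]
    m=(s[...,0]>-10)&(s[...,0]<40)&(abs(s[...,1])<60)&(s[...,2]>195)&(s[...,2]<240)
    q=s[m]; print(c,len(q),np.round(np.percentile(q,[1,10,50,90,99],axis=0),1))
    m=(s[...,0]>-12)&(s[...,0]<15)&(abs(s[...,1])<72)&(s[...,2]>150)&(s[...,2]<195); q=s[m]
    print("rail?",len(q),np.round(np.percentile(q,[1,10,50,90,99],axis=0),1))
    m=(s[...,0]>-12)&(s[...,0]<15)&(abs(s[...,1])<112)&(abs(s[...,1])>90)&(s[...,2]>150)&(s[...,2]<215); q=s[m]
    print("rail ends",len(q),np.round(np.percentile(q,[1,10,50,90,99],axis=0),1))
E
```

```text
[0.56828586 0.18469718 0.20040123] [-0.60960279 -0.07097488 -3.04599771] [-0.032617    0.63965455 -0.00464143]
row [0.008 0.001 0.   ] [-0.    -0.    -0.001] dist 0.0 deg 0.0 tcp [0.5687 0.1846 0.2006]
scene 521 [[ -9.4 -50.5 200.6]
 [ -6.5 -43.4 218.9]
 [  5.   -2.5 226.4]
 [ 13.7  39.  229.8]
 [ 15.3  48.4 231.7]]
rail? 261 [[ -3.6 -71.3 159.5]
 [  1.2 -62.8 163.4]
 [  3.1 -10.6 174.8]
 [  4.1  57.3 184. ]
 [  4.7  70.7 186.1]]
rail ends 80 [[ -4.2 -99.4 159.2]
 [ -2.5 -95.7 164.8]
 [  2.6  96.5 180. ]
 [  4.  108.7 185.3]
 [  4.4 111.2 186.5]]
```

View pics/scene3.png

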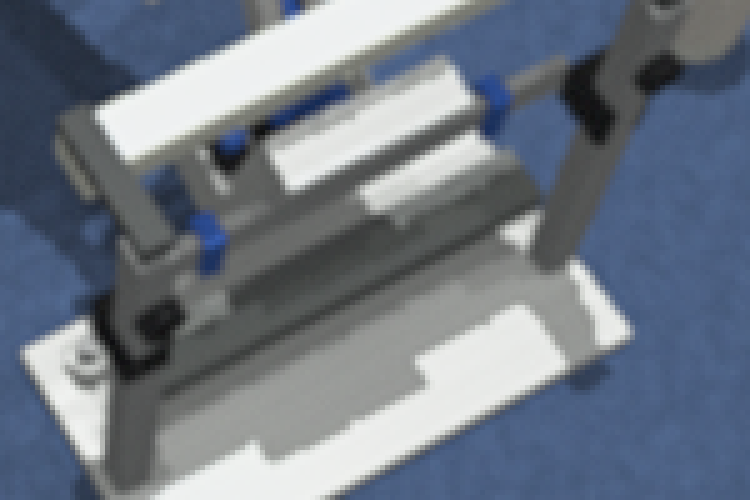

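The crop shows the bin tipped under the light bar, its web edge at about (375, 130) above the rail between the collars at (210, 240) and (490, 100). The lip is over and just behind the rail. Rail top is near 185.5 mm. Lowering.

Call:
move_arm --pt "-1 -0.03 0 0.05 0 0 0" --pt "-1 -0.07 0 0.13 0 0 0" --pt "-1 -0.11 0 0.21 0 0 0" --pt "-1 -0.15 0 0.28 0 0 0" --pt "-1 -0.19 0 0.35 0 0 0" --pt "-1 -0.22 0 0.42 0 0 0" --pt "-1 -0.25 0 0.47 0 0 0" --pt "-1 -0.27 0 0.51 0 0 0" --pt "-1 -0.28 0 0.53 0 0 0" --pt "-1 -0.28 0 0.53 0 0 0"

```text
time_s: 9.5
ee_pos: [0.5684, 0.1847, 0.1704]
eef_rot: [-3.141, -0.489, 0.052]
force: [0.2, -0.6, -3.3]
grip_width: 0.0095
grip_force: 55.0
```

```bash
python3 - <<'E'
from h import *
o=ctrl.get_obs(); print(o["ee_pos"],o["force"],o["moment"])
t=R.from_euler('z',-YS).apply(o["ee_pos"]-.005*R.from_euler('xyz',o["eef_rot"]).as_matrix()[:,2]-OS)*1000; print("gp in stand",t)
im,s=look("scene")
m=(s[...,0]>-10)&(s[...,0]<40)&(abs(s[...,1])<60)&(s[...,2]>187)&(s[...,2]<215)
q=s[m]; print(len(q),np.round(np.percentile(q,[1,10,50,90,99],axis=0),1))
E
```

```text
[0.56838486 0.18468451 0.17040567] [ 0.24715768 -0.61164344 -3.33097458] [-0.02207867  0.6268961  -0.02623943]
gp in stand [-58.98735215   1.04967566 174.81924222]
453 [[ -9.2 -50.7 188.7]
 [ -6.8 -43.3 192.8]
 [  3.6  -2.9 196.7]
 [ 14.2  38.5 200.2]
 [ 15.5  47.8 202.6]]
```

Call:
move_arm --pt "-1 -0.01 0 0.02 0 0 0" --pt "-1 -0.02 0 0.035 0 0 0" --pt "-1 -0.03 0 0.053 0 0 0" --pt "-1 -0.038 0 0.071 0 0 0" --pt "-1 -0.047 0 0.088 0 0 0" --pt "-1 -0.047 0 0.088 0 0 0"

```text
time_s: 10.15
ee_pos: [0.5683, 0.1847, 0.1653]
eef_rot: [-3.141, -0.489, 0.052]
force: [0.0, 0.7, -3.0]
grip_width: 0.0096
grip_force: 55.0
```

Call:
move_arm --pt "-1 -0.005 0 0.009 0 0 0" --pt "-1 -0.009 0 0.018 0 0 0" --pt "-1 -0.009 0 0.018 0 0 0"

```text
time_s: 10.45
ee_pos: [0.5684, 0.1847, 0.1644]
eef_rot: [-3.141, -0.489, 0.052]
force: [0.4, -0.2, -3.2]
grip_width: 0.0097
grip_force: 55.0
```

Call:
move_arm --pt "-1 -0.005 0 0.009 0 0 0" --pt "-1 -0.009 0 0.018 0 0 0" --pt "-1 -0.009 0 0.018 0 0 0"

```text
time_s: 10.75
ee_pos: [0.5684, 0.1847, 0.1634]
eef_rot: [-3.141, -0.489, 0.052]
force: [0.0, 0.2, -3.4]
grip_width: 0.0095
grip_force: 55.0
```

Call:
move_arm --pt "-1 -0.005 0 0.009 0 0 0" --pt "-1 -0.009 0 0.018 0 0 0" --pt "-1 -0.009 0 0.018 0 0 0"

```text
time_s: 11.05
ee_pos: [0.5684, 0.1847, 0.1624]
eef_rot: [-3.141, -0.489, 0.052]
force: [-0.2, -0.2, -4.1]
grip_width: 0.0097
grip_force: 55.0
```

Call:
move_arm --pt "-1 -0.005 0 0.009 0 0 0" --pt "-1 -0.009 0 0.018 0 0 0" --pt "-1 -0.009 0 0.018 0 0 0"

```text
time_s: 11.35
ee_pos: [0.5686, 0.1847, 0.1616]
eef_rot: [-3.141, -0.49, 0.052]
force: [0.5, 0.3, -3.2]
grip_width: 0.0097
grip_force: 55.0
```

Call:
move_arm --pt "-1 -0.005 0 0.009 0 0 0" --pt "-1 -0.009 0 0.018 0 0 0" --pt "-1 -0.009 0 0.018 0 0 0"

```text
time_s: 11.65
ee_pos: [0.5689, 0.1848, 0.1612]
eef_rot: [-3.141, -0.491, 0.052]
force: [-1.0, 0.5, 3.0]
grip_width: 0.0097
grip_force: 55.0
```

```bash
cat >> h.py <<'E'
def rep():
    o=ctrl.get_obs(); print(np.round(o["force"],2),np.round(o["moment"],3))
    t=R.from_euler('z',-YS).apply(o["ee_pos"]-.005*R.from_euler('xyz',o["eef_rot"]).as_matrix()[:,2]-OS)*1000; print("gp in stand",np.round(t,1),"lean",np.degrees(-o["eef_rot"][1]))
    im,s=look("scene"); sat=cv2.cvtColor(im,cv2.COLOR_RGB2HSV)[...,1]
    m=(s[...,0]>-25)&(s[...,0]<40)&(abs(s[...,1])<56)&(s[...,2]>185.5)&(s[...,2]<215)&(sat<110)
    q=s[m]; print("web",len(q),np.round(np.percentile(q,[1,10,50,90,99],axis=0),1))
    A=np.c_[q[:,:2],np.ones(len(q))]; print("tilt",np.degrees(np.arctan(np.linalg.lstsq(A,q[:,2],rcond=None)[0][:2])))
    return im,s
E
python3 - <<'E'
from h import *
rep()
E
```

```text
[-0.96  0.54  2.97] [-0.046 -0.113 -0.092]
gp in stand [-58.5   1.2 165.6] lean 28.124463785957715
web 361 [[ -9.3 -51.  185.5]
 [ -6.8 -42.4 186.1]
 [  1.4  -3.2 188.5]
 [ 12.6  39.5 191. ]
 [ 16.2  48.3 193.5]]
tilt [-9.17637417  0.17042078]
```

Contact at rail top ≈183 mm (about 6 N), web seated, foot still out. Plan the swing about the rail's rear top corner.

```bash
python3 - <<'E'
from h import *
g=np.array([-46,97.])
def gp(th,s,zr):
    c,n=np.cos(np.radians(th)),np.sin(np.radians(th))
    x0=4+s-18*c-110*n; u=(4-x0-130*n)/c; z0=zr+u*n-130*c
    return x0+g[0]*c+g[1]*n, z0-g[0]*n+g[1]*c,u,x0
zr=183.3; cmd=(sw([-59,1.05,164.8])+.005*Rt(YS,28).as_matrix()[:,2],Rt(YS,28))
for th in (14,12,10,8,6,4,2,1,0):
    x,z,u,x0=gp(th,2.2*th/14,zr); print(th,np.round([x,z,u,x0],1)); row(sw([x,1.05,z]),YS,42-th,cmd)
E
```

```text
14 [-59.  165.   10.7 -37.9]
row [ 0.001  0.    -0.004] [0. 0. 0.] dist 0.0 deg 0.0 tcp [0.5683 0.1847 0.1606]
12 [-59.4 163.   11.8 -34.6]
row [-0.02  -0.     0.027] [-0.     0.035 -0.   ] dist 0.002 deg 2.0 tcp [0.5681 0.1847 0.1587]
10 [-59.7 161.   12.9 -31.3]
row [-0.041  0.     0.06 ] [0.   0.07 0.  ] dist 0.004 deg 4.0 tcp [0.568  0.1847 0.1568]
8 [-59.9 159.   13.9 -27.9]
row [-0.061  0.     0.094] [ 0.     0.105 -0.   ] dist 0.006 deg 6.0 tcp [0.5679 0.1847 0.1548]
6 [-60.1 156.9  14.9 -24.5]
row [-0.08   0.     0.129] [-0.    0.14  0.  ] dist 0.008 deg 8.0 tcp [0.5679 0.1847 0.1528]
4 [-60.1 154.7  16.  -21. ]
row [-0.097  0.     0.166] [-0.     0.175  0.   ] dist 0.01 deg 10.0 tcp [0.568  0.1847 0.1508]
2 [-60.1 152.5  17.  -17.5]
row [-0.114  0.     0.204] [-0.     0.209 -0.   ] dist 0.012 deg 12.0 tcp [0.5681 0.1847 0.1487]
1 [-60.1 151.4  17.5 -15.8]
row [-0.122  0.     0.224] [-0.     0.227  0.   ] dist 0.013 deg 13.0 tcp [0.5682 0.1847 0.1476]
0 [-60.  150.3  18.  -14. ]
row [-0.13   0.     0.244] [0.    0.244 0.   ] dist 0.014 deg 14.0 tcp [0.5684 0.1847 0.1466]
```

Call:
move_arm --pt "-1 -0.01 0 0.01 0 0.017 0" --pt "-1 -0.02 0 0.027 0 0.035 0" --pt "-1 -0.03 0 0.043 0 0.052 0" --pt "-1 -0.041 0 0.06 0 0.07 0" --pt "-1 -0.051 0 0.077 0 0.087 0" --pt "-1 -0.061 0 0.094 0 0.105 0" --pt "-1 -0.061 0 0.094 0 0.105 0"

```text
time_s: 12.4
ee_pos: [0.5684, 0.1849, 0.1555]
eef_rot: [-3.14, -0.598, 0.052]
force: [3.8, -0.4, 2.8]
grip_width: 0.0098
grip_force: 55.0
```

```bash
python3 - <<'E'
from h import *
rep()
E
```

```text
[ 3.8  -0.38  2.8 ] [-0.057 -0.818 -0.078]
gp in stand [-59.4   1.3 159.6] lean 34.24315116324166
web 393 [[-12.9 -50.1 185.7]
 [-10.6 -42.3 186.5]
 [ -0.8  -1.2 188.3]
 [ 10.3  38.2 190.8]
 [ 12.7  49.1 192.6]]
tilt [-5.29614794 -0.04772553]
```

```bash
python3 - <<'E'
from h import *
cmd=(sw([-59.9,1.05,159.0])+.005*Rt(YS,34).as_matrix()[:,2],Rt(YS,34))
for th,x,z in ((6,-59.6,156.9),(4,-59.3,154.7),(2,-59,152.5),(1,-59,151.4),(0,-59,150.3)): row(sw([x,1.05,z]),YS,42-th,cmd)
E
```

```text
row [-0.015 -0.     0.038] [-0.     0.035  0.   ] dist 0.002 deg 2.0 tcp [0.5684 0.1847 0.1529]
row [-0.031  0.     0.078] [-0.    0.07 -0.  ] dist 0.004 deg 4.0 tcp [0.5688 0.1847 0.1508]
row [-0.047 -0.     0.117] [-0.     0.105  0.   ] dist 0.006 deg 6.0 tcp [0.5692 0.1847 0.1487]
row [-0.058  0.     0.135] [0.    0.122 0.   ] dist 0.007 deg 7.0 tcp [0.5693 0.1847 0.1476]
row [-0.068  0.     0.153] [ 0.    0.14 -0.  ] dist 0.008 deg 8.0 tcp [0.5694 0.1847 0.1466]
```

Call:
move_arm --pt "-1 -0.008 0 0.019 0 0.017 0" --pt "-1 -0.015 0 0.038 0 0.035 0" --pt "-1 -0.023 0 0.058 0 0.052 0" --pt "-1 -0.031 0 0.078 0 0.07 0" --pt "-1 -0.04 0 0.098 0 0.087 0" --pt "-1 -0.047 0 0.117 0 0.105 0" --pt "-1 -0.047 0 0.117 0 0.105 0"

```text
time_s: 13.15
ee_pos: [0.5698, 0.1851, 0.1494]
eef_rot: [-3.14, -0.703, 0.052]
force: [4.9, -0.3, 5.5]
grip_width: 0.0098
grip_force: 55.0
```

```bash
python3 - <<'E'
from h import *
rep()
E
```

```text
[ 4.91 -0.27  5.54] [-0.026 -1.232 -0.073]
gp in stand [-58.5   1.4 153.2] lean 40.25239882534481
web 383 [[-15.6 -50.6 185.6]
 [-12.8 -41.8 186.5]
 [ -2.6  -1.4 188.2]
 [  8.1  38.7 190.3]
 [ 10.9  49.  191.6]]
tilt [-1.22871289  0.1470496 ]
```

Call:
move_arm --pt "-1 -0.004 0 0.014 0 0.012 0" --pt "-1 -0.009 0 0.028 0 0.024 0" --pt "-1 -0.013 0 0.04 0 0.035 0" --pt "-1 -0.013 0 0.04 0 0.035 0"

```text
time_s: 13.6
ee_pos: [0.5701, 0.1852, 0.1487]
eef_rot: [-3.14, -0.738, 0.052]
force: [-20.5, -3.6, 28.0]
grip_width: 0.0099
grip_force: 55.0
```

```bash
python3 - <<'E'
from h import *
im,s=rep()
im,d=ctrl.camera("top"); save("top4",cv2.resize(im[110:200,150:300],None,fx=5,fy=5,interpolation=3))
# bin's front lower part against the bumper, seen from the top camera
w=cloud("top",d); s=R.from_euler('z',-YS).apply((w-OS).reshape(-1,3)).reshape(w.shape)*1000
m=(s[...,0]<-60)&(s[...,0]>-90)&(abs(s[...,1])<55)&(s[...,2]>80)&(s[...,2]<115); q=s[m]; print(len(q),np.round(np.percentile(q,[1,50,99],axis=0),1) if len(q) else 0)
E
```

```text
[-20.47  -3.63  28.01] [-0.511  0.334 -0.453]
gp in stand [-58.3   1.4 152.4] lean 42.283320694975615
web 382 [[-16.8 -50.3 185.6]
 [-14.  -42.  186.2]
 [ -2.8  -1.  187.9]
 [  7.5  39.6 190.1]
 [ 10.4  49.8 191.8]]
tilt [ 0.16430064 -0.21647547]
12 [[-67.4 -48.5  85.6]
 [-66.3 -42.2 100.1]
 [-60.8  40.6 102.8]]
```

View pics/top4.png

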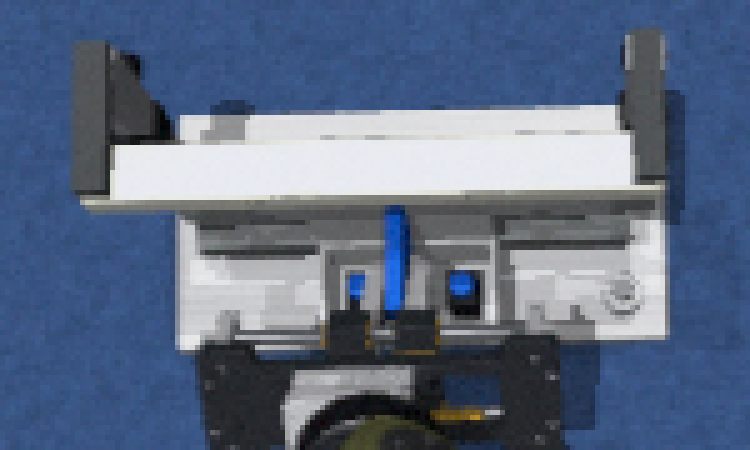

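The top view shows the bin under the light bar at about (410, 270), flat against the bumper and between the posts. The thumbscrew at (625, 290) is untouched. The bin is pressed a bit hard, so I'll relieve that.

Call:
move_arm --pt "-1 0.007 0 -0.014 0 -0.004 0" --pt "-1 0.013 0 -0.029 0 -0.008 0" --pt "-1 0.013 0 -0.029 0 -0.008 0"

```text
time_s: 14.0
ee_pos: [0.5698, 0.1851, 0.149]
eef_rot: [-3.14, -0.728, 0.052]
force: [-1.0, -0.3, 8.0]
grip_width: 0.0094
grip_force: 55.0
```

Call:
move_arm --pt "-1 0.004 0 -0.004 0 0 0" --pt "-1 0.007 0 -0.008 0 0 0" --pt "-1 0.007 0 -0.008 0 0 0"

```text
time_s: 14.3
ee_pos: [0.5698, 0.1851, 0.1491]
eef_rot: [-3.14, -0.727, 0.052]
force: [2.6, 2.3, 5.2]
grip_width: 0.0095
grip_force: 55.0
```

```bash
python3 - <<'E'
from h import *
im,s=rep()
E
```

```text
[2.56 2.31 5.21] [ 0.258 -0.997  0.254]
gp in stand [-58.6   1.4 152.8] lean 41.67538692336734
web 382 [[-1.650e+01 -5.010e+01  1.856e+02]
 [-1.380e+01 -4.030e+01  1.864e+02]
 [-2.900e+00 -1.000e-01  1.880e+02]
 [ 7.600e+00  3.920e+01  1.903e+02]
 [ 1.040e+01  4.850e+01  1.922e+02]]
tilt [-0.36534998  0.14843889]
```

Call:
move_arm --pt "-1 0 0 0 0 0 0" --pt "-1 0 0 0 0 0 0" --pt "-1 0 0 0 0 0 0" --grip_force 5

```text
time_s: 14.65
ee_pos: [0.5693, 0.1847, 0.1482]
eef_rot: [-3.141, -0.725, 0.052]
force: [0.7, 2.2, -0.4]
grip_width: 0.0101
grip_force: 5.0
```

Call:
move_arm --pt "-0.7 0 0 0 0 0 0" --pt "-0.6 0 0 0 0 0 0" --pt "-0.5 0 0 0 0 0 0" --pt "-0.4 0 0 0 0 0 0" --pt "-0.3 0 0 0 0 0 0" --pt "-0.2 0 0 0 0 0 0" --pt "-0.2 0 0 0 0 0 0"

```text
time_s: 15.35
ee_pos: [0.5696, 0.1848, 0.1488]
eef_rot: [-3.141, -0.726, 0.051]
force: [-0.2, -0.4, 0.1]
grip_width: 0.0372
grip_force: 0.0
```

```bash
python3 - <<'E'
from h import *
im,s=rep(); print(ctrl.get_obs()["grip_width"])
im,d=ctrl.camera("wrist"); save("w5",im)
E
```

```text
[-0.23 -0.36  0.15] [0.008 0.318 0.027]
gp in stand [-58.7   1.1 152.6] lean 41.60902820493706
web 392 [[-16.8 -51.  185.7]
 [-14.2 -42.6 186.5]
 [ -3.5  -3.1 188.1]
 [  7.2  38.9 189.8]
 [  9.3  48.5 191.2]]
tilt [-0.42067447 -0.15253376]
0.03782919024778249
```

View pics/w5.png

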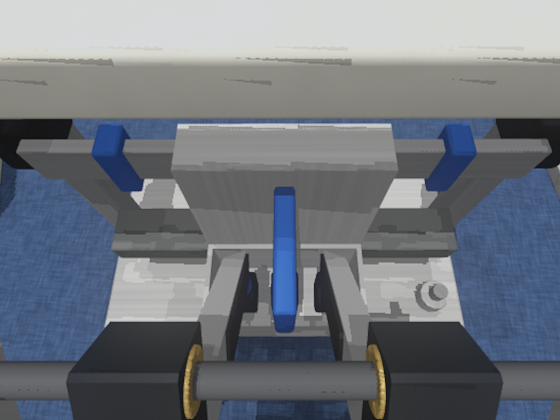

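The wrist view shows the bin hanging on the rail (plate top at 175–395, row 130) between the collars at 110 and 455. The fin at (285, 260) is free of both fingers. I'll back out along the tool.

Call:
move_arm --pt "-0.2 0 0 -0.2 0 0 0" --pt "-0.2 0 0 -0.5 0 0 0" --pt "-0.2 0 0 -0.9 0 0 0" --pt "-0.2 0 0 -1.3 0 0 0" --pt "-0.2 0 0 -1.8 0 0 0" --pt "-0.2 0 0 -2.3 0 0 0" --pt "-0.2 0 0 -2.6 0 0 0" --pt "-0.2 0 0 -2.8 0 0 0" --pt "-0.2 0 0 -2.8 0 0 0" --pt "-0.2 0 0 -2.8 0 0 0"

```text
time_s: 16.45
ee_pos: [0.4768, 0.1799, 0.2533]
eef_rot: [-3.141, -0.726, 0.052]
force: [-0.2, -0.5, -0.5]
grip_width: 0.0375
grip_force: 0.0
```

```bash
python3 - <<'E'
from h import *
im,s=rep()
m=(s[...,0]>-8)&(s[...,0]<15)&(abs(s[...,1])<48)&(s[...,2]>155)&(s[...,2]<182); q=s[m]; print("lip rear",np.round(np.percentile(q,[5,50,95],axis=0),1))
print(ctrl.hand_in())
E
```

```text
[-0.24 -0.53 -0.48] [ 0.028  0.282 -0.032]
gp in stand [-151.6    1.1  257. ] lean 41.60957421306409
web 385 [[-17.5 -50.8 185.8]
 [-14.2 -41.8 186.4]
 [ -3.4  -1.6 187.9]
 [  7.4  38.9 189.8]
 [  9.7  48.1 191.7]]
tilt [0.22160932 0.07745849]
lip rear [[  7.4 -43.4 165.5]
 [  8.5  -1.8 173.2]
 [  9.7  41.7 181.5]]
the job is handed in; nothing more can be done
None
```

The bin hangs on the rail between the blue collars, upright to about 0.5° by camera with its lip behind the rail, and it is released and handed in at about 16.5 s; no verdict was returned, and the highest wrist force I read was about 35 N, just before I eased off for the release.

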